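Tip the rolls from the baking pan into the bread box

TASK

Pick up the baking pan by its handle with the three rolls on it, and rest the pan's open edge gently on the rim of the wooden bread box before any roll leaves the pan. Then, keeping the edge low at the rim, tip the pan until all three rolls have slid into the box, and set the empty pan back flat and centred on the cork board. Do not touch the rolls with the robot, shove or lean hard on the box, or disturb the other things on the counter.

Things in the scene. Friction and masses are not known exactly. Their poses are not given: they have to be found in the camera images.
- pan: Loose aluminium baking pan, dark steel handle; 0.26 to 0.42 kg. Origin: centre of its underside; z up. Floor 170 (x) by 175 (y) by 4 mm. Lips 5 mm thick rise to z = 32 on three sides (+y, -y, -x); the +x side is open. The handle bar runs from the -x lip to x = -195, 20 wide (y), 14 tall, axis at z = 26. Starts flat on the cork board, handle beyond it over the counter.
- pan_edge (a point): Middle of the pan's open edge, on the floor's upper face: 85 mm along +x and 4 mm up from the pan's origin. Axes as the pan's.
- pan_grip (a point): Point on the handle's axis to grip, 150 mm along -x and 26 mm up from the pan's origin. The bar is 20 mm wide across y; gripped there with about 100 N the loaded pan is held firmly. Axes as the pan's.
- roll0: Crusty hard bread roll, a rounded slab 95 (x) by 44 (y) by 32 mm (z), 60 g. Origin: centre of its underside. The three start flat and side by side on the pan, long axis about along the pan's x, 5 to 10 mm apart, loose; by hidden friction they begin to slide at a pan tilt of some 20 to 60 degrees.
- roll1: The middle roll, same as roll0.
- roll2: The third roll, same as roll0.
- breadbox: Loose open-topped wooden bread box, 240 (x) by 210 (y) by 85 mm tall (z), walls and bottom 8 mm thick, about 1 kg; it slides if pushed with some 5 N or more. Origin: centre of its underside. Its long -y side faces the cork board's side of the counter; the pan's open edge fits between the end walls.
- board: Fixed cork board, 200 by 200 mm, 22 mm thick, lying on the counter. Origin: centre of its underside. The pan starts on it.
- ramekin: Bystander: small white bowl, 72 mm across, 40 mm tall, between board and box. Origin: centre of underside.
- mug: Bystander: blue mug, 80 mm across plus handle, 90 mm tall. Origin: centre of underside.
- oil: Bystander: green bottle, 60 mm across, 240 mm tall. Origin: centre of underside.
- jar: Bystander: glass jar, 80 mm across, 110 mm tall. Origin: centre of underside.
- mill: Bystander: dark wooden pepper mill, 54 mm across, 165 mm tall. Origin: centre of underside.
- spatula: Bystander: spatula lying flat on the counter beyond the bread box, to its left.
- can: Bystander: food can, 74 mm across, 100 mm tall. Origin: centre of underside.
Not all that is in view belongs to the job. What is shaped like the roll2 but blue is not meant. What is shaped like the roll0 but grey is not meant.

How it is judged:
By the outcome, as a careful person would: the job done as asked, in the order asked, and still so for the second after the job is handed in, with the robot touching nothing.
It also fails if it takes over 53 s, if anything falls off the work surface, if the arm or the gripper's body presses on something with over 40 N, if the wrist force passes 120 N, or if a joint passes its speed limit or range.

ROBOT

A 6-joint arm with a two-finger parallel gripper is mounted at the origin on the work surface. World frame = base frame: x ahead of the robot, y to its left, z up, the work surface at z = 0. Lengths are in m, angles in rad, forces in N, time in s.
With the tool pointing down it reaches from about 0.425 to 0.95 m from the base axis. Payload 3.5 kg.
Tool frame: the origin (TCP) lies on the centre line of the jaws, within the pads' length; the fingertips stand 8 mm ahead of it and the grasp point (between the pads) lies 11 mm behind it; z points along the fingers, y is the line along which they close (so a half turn about z gives the same grasp; the last joint's range is limited). The gripper opens to 85 mm and grips with 20 to 120 N. Pads are 22 mm wide; open, the fingers measure 114 mm over their backs; the gripper's body (76 mm by 85 mm) begins 54 mm behind the grasp point. The pads swing forward as they close: fully open they stand 13 mm farther back than shut.
Start: joints at [1.011, 0.286, 1.577, -0, 1.279, -0.15], TCP at [0.269, 0.619, 0.239] pointing down, gripper open.
Joint ranges: [-2.77, 2.77], [-0.9, 2.22], [0.21, 2.48], [-1.53, 4.67], [0.24, 2.81], [-2.84, 2.84]. Speed limits (rad/s): [2.79, 2.79, 3.14, 3.14, 3.14, 3.14].

INTERFACE

Orientations are given as a unit quaternion [x, y, z, w].
In Python, from plant import ctrl gives the robot as it stands. The module is installed in compiled form; this text tells all that it offers.
- The arm moves only by the tool send_rows, never from a script. Its argument "steps" is a list of rows, each a list of 5 numbers: the shift along the tool's x, y, z in m, then the turn about the tool's z in degrees, then the opening, from -1 (shut) to 1 (fully open). A call has 1 to 12 rows; each row is the pose to reach, as a shift and turn from the pose commanded when the call began, along the tool's axes at that moment; what a row does not reach only later rows make up. A row lasts 1/10 s, in which the tool goes at most 50 mm and 8.59 degrees, less where a joint would pass 70% of its speed; a pose out of reach is approached as far as the arm can. A call with a gripper value outside its range is refused whole. The fingers move at their own pace and stop on an object; "squeeze" is the grip in N (left out, the last holds). Time passes only in rows, so rows that repeat a pose let the fingers close. It gives the time, the measured TCP pose, the force, the opening and the grip force at its end, in the units of the state.
- ctrl.get_state(): the state, without advancing time (a new reading comes with each control period).
- ctrl.read_camera(name): name is "scene" or "top" or "wrist"; returns the picture (400x640x3 uint8, red, green, blue); there is no depth.
- ctrl.calibration(name): a dict with "intrinsics" (3x3 intrinsics, pixels), "k1" (the pictures are not rectified: a ray, as slopes to the right and down, at radius r is drawn at 1 + k1 r^2 times it, then the intrinsics apply), "extrinsics" (4x4, takes a point from world to camera coordinates); the wrist camera has in their place "tool_from_camera" (4x4, takes a point from camera to tool coordinates, whose origin is the TCP and whose axes are the flange's). Camera axes: x right, y up, looking along -z (the intrinsics and any distortion apply to the point x, -y, -z); pixel columns grow to the right and rows downward; lengths in m; the calibration is good to about 2 mm. A picture is of the moment at which its call begins: read the wrist's pose just before it. calibration takes no time and is no camera call.
- ctrl.sign_off(): hands the job in; it is judged then, once.
The state is a dict: "time": time; "qpos": joint angles; "dq": joint speeds; "joint_efforts": joint torques, N m; "eef_pos": TCP position; "tcp_rot": TCP orientation; "contact_force": force on the tool from outside, world axes, zero at the start; "wrist_torque": the same for the moment, N m; "opening": opening from 0.0 (shut) to 1.0 (fully open); "finger_force": force on a finger pad.
Only numpy, scipy, OpenCV 4.12 (cv2) and the standard library are available. Lean on these libraries where they do the work, as an engineer would, in place of code of your own. Each camera call takes 0.05 s, during which the arm holds its last target. There are 200 camera calls.

## Working session

There is one attempt and no reset: what is moved stays moved. The work goes in short steps, Python scripts to look and compute and a tool call to move; the robot and the scene stay as the last step left them, time stands still between calls to the robot, and variables do not carry over. Pictures are saved under pics/ and viewed, at most 10 in all, crops included, and the job is handed in when it is done.

Besides the shell and the picture viewer there is one more tool, called after "Request:" as name(argument=value, ...) on one line, values as JSON. send_rows: Moves the arm, as the interface text tells. Its arguments: {"type":"object","properties":{"steps":{"type":"array","items":{"type":"array","items":{"type":"number"}}},"squeeze":{"type":"number"}},"required":["steps"]}

```bash
mkdir -p pics; cat > h.py <<'E'
import numpy as np, cv2
from plant import ctrl
def ray(name,px):
    c=ctrl.calibration(name);K=np.array(c["intrinsics"]);k=c["k1"]
    d=(np.array(px,float)-[K[0,2],K[1,2]])/[K[0,0],K[1,1]]
    u=d.copy()
    for _ in range(30): u=d/(1+k*(u@u))
    v=np.array([u[0],-u[1],-1.])
    if name=="wrist":
        from scipy.spatial.transform import Rotation as R
        s=ctrl.get_state();T=np.array(c["tool_from_camera"]);Rw=R.from_quat(s["tcp_rot"]).as_matrix()
        return Rw@T[:3,3]+s["eef_pos"],Rw@T[:3,:3]@v
    E=np.array(c["extrinsics"]);return -E[:3,:3].T@E[:3,3],E[:3,:3].T@v
def at(name,px,z):
    o,d=ray(name,px);return o+d*(z-o[2])/d[2]
def proj(name,p):
    c=ctrl.calibration(name);K=np.array(c["intrinsics"]);E=np.array(c["extrinsics"])
    q=E[:3,:3]@np.array(p)+E[:3,3];u=np.array([q[0],-q[1]])/-q[2];u=u*(1+c["k1"]*(u@u))
    return u*[K[0,0],K[1,1]]+[K[0,2],K[1,2]]
def save(name,f):
    im=np.array(ctrl.read_camera(name));cv2.imwrite(f"pics/{f}.png",im[:,:,::-1]);return im
E
python3 - <<'E'
from h import *
print({k:np.round(v,3) for k,v in ctrl.get_state().items()})
for n in("scene","top"):
    save(n,n+"0"); o,d=ray(n,(320,200)); print(n,o.round(3),d.round(2))
print(np.round(ctrl.calibration("wrist")["tool_from_camera"],3))
E
```

```text
{'time': np.float64(0.0), 'qpos': array([ 1.011,  0.287,  1.578,  0.   ,  1.279, -0.15 ]), 'dq': array([ 0.001,  0.   , -0.001, -0.   ,  0.   ,  0.002]), 'joint_efforts': array([ 0.0000e+00, -4.0598e+01, -2.9263e+01, -0.0000e+00,  6.0000e-03,
       -0.0000e+00]), 'eef_pos': array([0.269, 0.619, 0.238]), 'tcp_rot': array([ 0.203,  0.979, -0.001, -0.   ]), 'contact_force': array([-0.558,  0.561,  0.828]), 'wrist_torque': array([-0.014, -0.039, -0.008]), 'finger_force': np.float64(0.0), 'opening': np.float64(1.001)}
scene [1.119 0.404 0.981] [-0.48 -0.28 -0.83]
top [0.394 0.097 1.331] [ 0.14  0.03 -0.99]
[[ 0.     0.954  0.299  0.078]
 [ 1.    -0.     0.    -0.001]
 [ 0.     0.299 -0.954 -0.134]
 [ 0.     0.     0.     1.   ]]
```

View pics/top0.png

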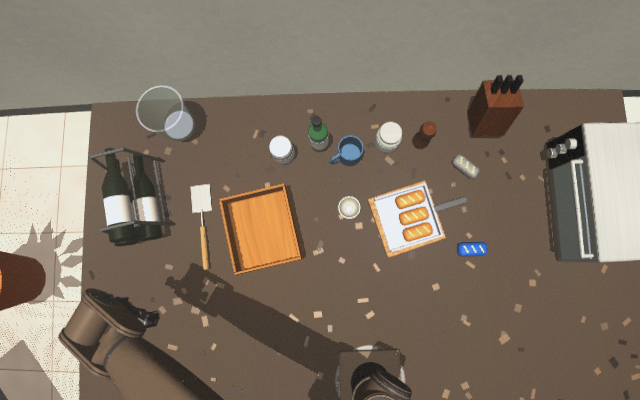

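View pics/scene0.png

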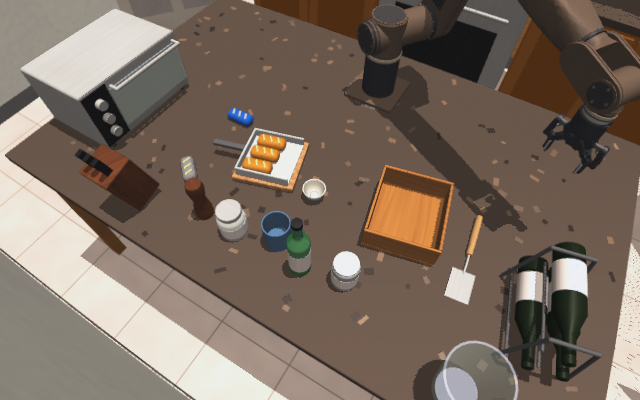

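```bash
python3 - <<'E'
import cv2
im=cv2.imread("pics/top0.png")
a=cv2.resize(im[150:270,350:490],(700,600),interpolation=cv2.INTER_CUBIC);cv2.imwrite("pics/cp.png",a)
a=cv2.resize(im[175:280,210:310],None,fx=5,fy=5,interpolation=cv2.INTER_CUBIC);cv2.imwrite("pics/cb.png",a)
E
```

```text
(no output)
```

View pics/cp.png

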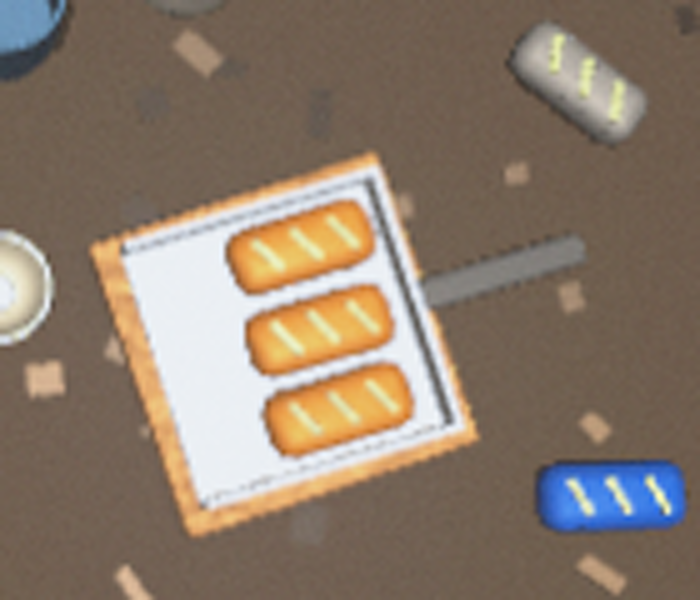

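View pics/cb.png

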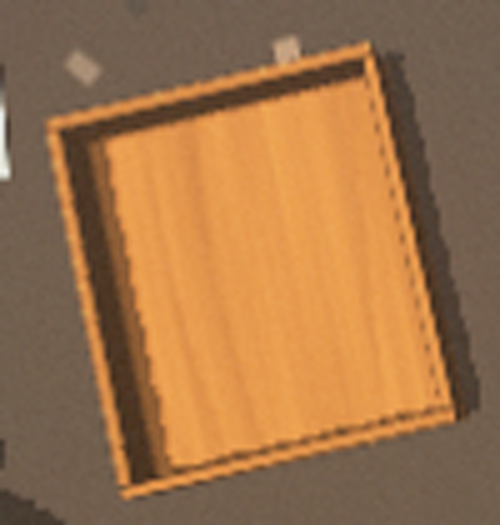

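Top view candidates: the real rolls are the three orange ones on the pan at about (410,199), (414,215) and (418,231). The blue one at (472,249) and the grey one at (466,166) lie loose on the counter and are decoys. The dark bar at (451,204) is the pan handle. The wooden box is at (260,228), and it's open; the board is under the pan. The crops confirm these choices. The ramekin at (349,207) lies in the direct path.

```bash
python3 - <<'E'
from h import *
P=lambda c,z,o=(350,150):at("top",(np.array(c)/5+o),z)[:2]
pr=lambda n,v:print(n,np.round(v,3).tolist())
b=[P(c,.022) for c in((95,245),(375,155),(478,437),(195,535))];pr("board",b);pr("bc",np.mean(b,0))
h=[P(c,.055) for c in((582,248),(425,292))];pr("handle tip/lip",h)
e=[P(c,.026) for c in((125,250),(200,507))];pr("edge",e);pr("em",np.mean(e,0))
l=[P(c,.054) for c in((370,180),(450,425))];pr("lip in",l)
d=h[1]-h[0];print("yaw",np.degrees(np.arctan2(d[1],d[0])),np.linalg.norm(d))
d=np.mean(e,0)-h[0];print("yaw2",np.degrees(np.arctan2(d[1],d[0])),np.linalg.norm(d))
r=[P(c,.085,(210,175)) for c in((50,122),(370,43),(457,415),(127,495))];pr("box",r);pr("boxc",np.mean(r,0))
d=r[1]-r[2];print("box yaw",np.degrees(np.arctan2(d[1],d[0])), [np.linalg.norm(r[i]-r[i-1]) for i in range(4)])
pr("ram",at("top",(349,207),.04))
for n,p,z in(("mug",(350,150),.09),("oil",(316,122),.24),("jar",(281,147),.11),("can",(390,132),.1)):pr(n,at("top",p,z))
E
```

```text
board [[0.572, -0.019], [0.626, -0.205], [0.441, -0.261], [0.384, -0.076]]
bc [0.506, -0.14]
handle tip/lip [[0.557, -0.326], [0.532, -0.224]]
edge [[0.568, -0.038], [0.402, -0.079]]
em [0.485, -0.059]
lip in [[0.605, -0.193], [0.448, -0.235]]
yaw 103.80602680000604 0.10542319084003944
yaw2 105.1148782764238 0.27702273689651585
box [[0.575, 0.448], [0.619, 0.248], [0.389, 0.198], [0.345, 0.399]]
boxc [0.482, 0.323]
box yaw 12.314012363789516 [np.float64(0.23500274514290848), np.float64(0.20516429404430397), np.float64(0.2356214501285709), np.float64(0.20614703141016882)]
ram [0.546, 0.047, 0.04]
mug [0.719, 0.04, 0.09]
oil [0.763, 0.139, 0.24]
jar [0.73, 0.253, 0.11]
can [0.771, -0.087, 0.1]
```

```bash
cat >> h.py <<'E'
from scipy.spatial.transform import Rotation as R
def go(p,yaw,pos=None,y0=None):
    s=ctrl.get_state();M=R.from_quat(s["tcp_rot"]).as_matrix()
    y=np.degrees(np.arctan2(M[1,0],M[0,0]))
    return (M.T@(np.array(p)-s["eef_pos"])).round(4).tolist(), round((y-yaw+180)%360-180,1)
E
python3 - <<'E'
from h import *
print(go((.5,.2,.239),130), go((.5455,-.286,.19),104.9))
E
```

```text
([-0.379, -0.2917, -0.0005], np.float64(26.5)) ([-0.6144, -0.7193, 0.0494], np.float64(51.6))
```

Request:
send_rows(steps=[[-0.035,-0.027,0,2,0],[-0.07,-0.054,0,5,0],[-0.11,-0.085,0,8,0],[-0.15,-0.115,0,11,0],[-0.19,-0.146,0,14,0],[-0.23,-0.177,0,17,0],[-0.27,-0.208,0,20,0],[-0.31,-0.239,0,23,0],[-0.345,-0.266,0,25,0],[-0.38,-0.292,0,27,0],[-0.4,-0.335,0,29,0],[-0.42,-0.38,0,32,0]])

```text
time: 1.3
eef_pos: [0.5027, 0.1015, 0.2388]
tcp_rot: [0.466, 0.885, -0.0, -0.0]
contact_force: [0.1, -0.0, -0.1]
opening: 0.499
finger_force: 0.0
```

```bash
python3 - <<'E'
from h import *
s=ctrl.get_state();print(s["eef_pos"].round(3),s["qpos"].round(2),s["contact_force"].round(1),go((.5455,-.286,.14),104.9))
E
```

```text
[0.503 0.101 0.239] [ 0.   -0.07  1.97  0.    1.25 -0.6 ] [ 0.1 -0.  -0.1] ([-0.3438, -0.1837, 0.0988], np.float64(19.5))
```

Request:
send_rows(steps=[[-0.04,-0.021,0.01,3,0],[-0.08,-0.043,0.02,6,0],[-0.12,-0.064,0.03,9,0],[-0.16,-0.085,0.045,12,0],[-0.2,-0.107,0.06,14,0],[-0.24,-0.128,0.075,16,0],[-0.275,-0.147,0.085,18,0],[-0.31,-0.166,0.095,19.5,0],[-0.33,-0.177,0.099,19.5,0],[-0.344,-0.184,0.099,19.5,0],[-0.344,-0.184,0.099,19.5,0]])

```text
time: 2.4
eef_pos: [0.5464, -0.2856, 0.1406]
tcp_rot: [0.609, 0.793, 0.0, 0.0]
contact_force: [0.4, -0.6, 0.2]
opening: 0.5
finger_force: 0.0
```

```bash
python3 - <<'E'
from h import *
s=ctrl.get_state();print(s["eef_pos"].round(3),s["qpos"].round(2),s["contact_force"].round(1),go((.5455,-.286,.037),104.9))
save("wrist","w1")
E
```

```text
[ 0.546 -0.286  0.141] [-0.65  0.26  1.8   0.    1.08 -0.91] [ 0.4 -0.6  0.2] ([-0.0001, -0.001, 0.1036], np.float64(0.1))
```

View pics/w1.png

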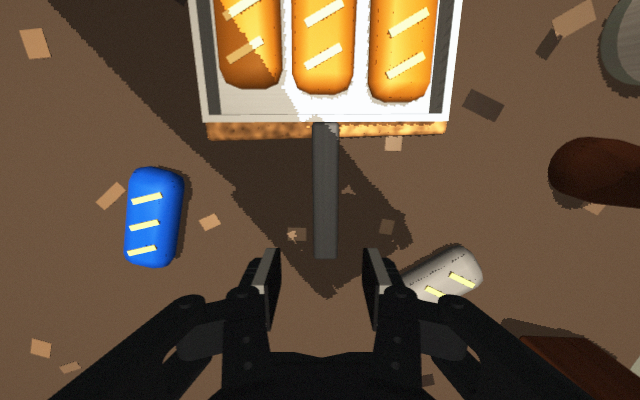

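```bash
python3 - <<'E'
from h import *
a=at("wrist",(325.5,127),.055);b=at("wrist",(325.5,257),.055);d=a-b
y=np.degrees(np.arctan2(d[1],d[0]));u=d/np.linalg.norm(d);print(a,b,np.linalg.norm(d),y)
g=b+u*.045;print("grip",g,go((g[0],g[1],.037),y))
s=ctrl.get_state();M=R.from_quat(s["tcp_rot"]).as_matrix()
for p in((445,245),(405,270),(480,270),(160,265)): print(p,(M.T@(at("wrist",p,.03)-s["eef_pos"])).round(3))
E
```

```text
[ 0.53062171 -0.22032545  0.055     ] [ 0.55765019 -0.31936792  0.055     ] 0.10266425796359785 105.26421302776693
grip [ 0.54580301 -0.27595543  0.055     ] ([0.0082, 0.0016, 0.1037], np.float64(-0.3))
(445, 245) [-0.038  0.109  0.111]
(405, 270) [-0.063  0.075  0.111]
(480, 270) [-0.063  0.144  0.111]
(160, 265) [-0.058 -0.149  0.111]
```

Request:
send_rows(steps=[[0.004,0.0015,0.03,0,0],[0.004,0.0015,0.06,0,0],[0.004,0.0015,0.085,0,0],[0.004,0.0015,0.098,0,0],[0.004,0.0015,0.1036,0,0],[0.004,0.0015,0.1036,0,-0.3],[0.004,0.0015,0.1036,0,-0.6],[0.004,0.0015,0.1036,0,-1],[0.004,0.0015,0.1036,0,-1],[0.004,0.0015,0.1036,0,-1],[0.004,0.0015,0.1036,0,-1]], squeeze=110)

```text
time: 3.55
eef_pos: [0.5475, -0.2806, 0.0381]
tcp_rot: [0.609, 0.793, 0.0, 0.001]
contact_force: [1.6, 3.2, 5.0]
opening: 0.213
finger_force: 108.3
```

Request:
send_rows(steps=[[0,0,-0.003,0,-1],[0,0,-0.008,0,-1],[0,0,-0.015,0,-1],[0,0,-0.024,0,-1],[0,0,-0.034,0,-1],[0,0,-0.046,0,-1],[0,0,-0.058,0,-1],[0,0,-0.07,0,-1],[0,0,-0.082,0,-1],[0,0,-0.092,0,-1],[0,0,-0.098,0,-1],[0,0,-0.1,0,-1]])

```text
time: 4.75
eef_pos: [0.5469, -0.2805, 0.1378]
tcp_rot: [0.609, 0.793, 0.0, 0.001]
contact_force: [0.1, -0.8, -4.3]
opening: 0.211
finger_force: 107.8
```

```bash
python3 - <<'E'
from h import *
s=ctrl.get_state();print(s["contact_force"].round(2),s["wrist_torque"].round(3),s["finger_force"],s["eef_pos"].round(4))
a=save("scene","s1")[100:250,150:350];b=save("wrist","w2")[:260,150:480]
cv2.imwrite("pics/v1.png",np.hstack([cv2.resize(a,(400,300)),cv2.resize(b,(380,300))])[:,:,::-1])
E
```

```text
[ 0.09 -0.83 -4.31] [-0.587 -0.18  -0.031] 107.78967618942261 [ 0.5469 -0.2805  0.1378]
```

View pics/v1.png

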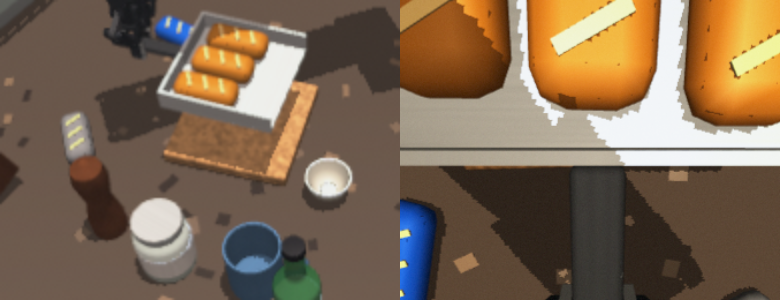

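```bash
python3 - <<'E'
from h import *
g=np.array([.5469,-.2805]);M=R.from_quat(ctrl.get_state()["tcp_rot"]).as_matrix();d=M[:2,0];n=-M[:2,1]
print(np.degrees(np.arctan2(d[1],d[0])),n)
n=n if n[0]>0 else -n
o,v=ray("scene",(285,164))
q=g+.0875*n;t=((q-o[:2])@n)/(v[:2]@n);p=o+t*v
print(p.round(4),"along",(p[:2]-g)@d,"z, expected level .235,",.1378+.011-.026)
# go to rim: edge 10 mm above, 8 mm inside the inner face
C=np.array([.504,.223]);db=np.array([np.cos(np.radians(102.3)),np.sin(np.radians(102.3))])
G=C+db*(.008+.008-.235);print("G",G,go((*G,.1378),102.3))
im=cv2.imread("pics/s1.png");cv2.imwrite("pics/v2.png",cv2.resize(im[100:190,200:330],None,fx=5,fy=5,interpolation=cv2.INTER_CUBIC))
E
```

```text
105.02216773098246 [-0.96582562 -0.25919274]
[ 0.5704 -0.0306  0.1283] along 0.23529761998720353 z, expected level .235, 0.12280000000000002
G [0.55065365 0.00902702] ([0.2782, 0.079, -0.001], np.float64(2.7))
```

View pics/v2.png

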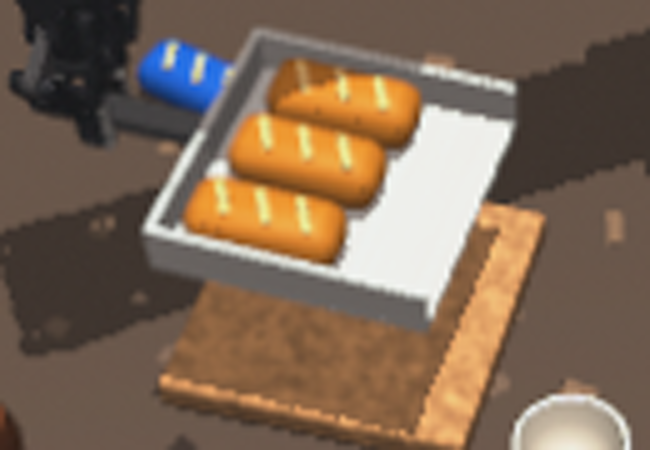

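Request:
send_rows(steps=[[0.003,0.001,0,0,-1],[0.009,0.003,0,0.2,-1],[0.018,0.005,0,0.4,-1],[0.031,0.009,0,0.6,-1],[0.047,0.013,0,0.8,-1],[0.065,0.019,0,1,-1],[0.084,0.024,0,1.2,-1],[0.103,0.029,0,1.4,-1],[0.122,0.035,0,1.6,-1],[0.141,0.04,0,1.8,-1],[0.16,0.045,0,2,-1],[0.179,0.051,0,2.2,-1]])

```text
time: 6.05
eef_pos: [0.5487, -0.0919, 0.1366]
tcp_rot: [0.623, 0.782, -0.0, -0.0]
contact_force: [-0.8, -0.5, -4.4]
opening: 0.204
finger_force: 107.8
```

Request:
send_rows(steps=[[0.018,0.005,0,0.1,-1],[0.035,0.01,0,0.2,-1],[0.051,0.015,0,0.3,-1],[0.065,0.019,0,0.4,-1],[0.077,0.022,0,0.5,-1],[0.086,0.024,0,0.5,-1],[0.093,0.026,0,0.5,-1],[0.097,0.028,0.003,0.5,-1],[0.099,0.028,0.01,0.5,-1],[0.099,0.028,0.018,0.5,-1],[0.099,0.028,0.025,0.5,-1],[0.099,0.028,0.027,0.5,-1]])

```text
time: 7.25
eef_pos: [0.5536, 0.0084, 0.1079]
tcp_rot: [0.627, 0.779, -0.001, -0.001]
contact_force: [-0.3, -0.2, -4.4]
opening: 0.21
finger_force: 107.7
```

```bash
python3 - <<'E'
from h import *
s=ctrl.get_state();print(s["contact_force"].round(2),s["wrist_torque"].round(3),s["finger_force"],s["eef_pos"].round(4),go((.5507,.009,.1),102.3))
im=save("scene","s2");save("top","t2")
a=cv2.resize(im[110:260,220:470],None,fx=3,fy=3,interpolation=cv2.INTER_CUBIC);cv2.imwrite("pics/v3.png",a[:,:,::-1])
E
```

```text
[-0.3  -0.25 -4.41] [-0.491 -0.097 -0.002] 107.72601842880249 [0.5536 0.0084 0.1079] ([0.0012, -0.0027, 0.0079], np.float64(-0.0))
```

View pics/v3.png

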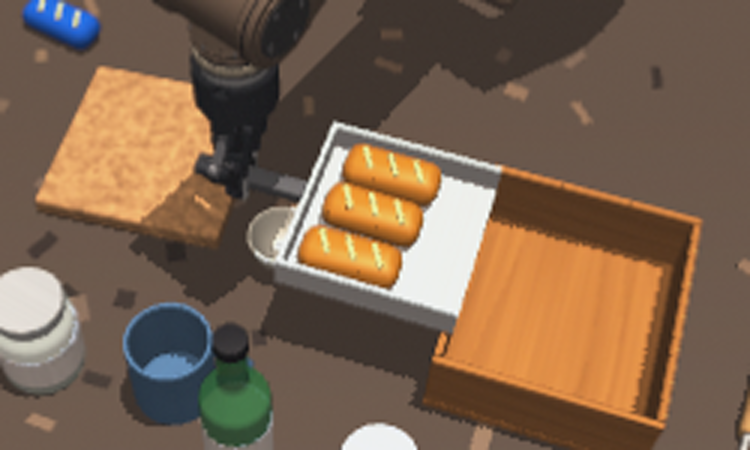

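```bash
python3 - <<'E'
from h import *
f=lambda p:((proj("scene",p)-[220,110])*3).round()
print("box",f((.389,.198,.085)),f((.619,.248,.085)),f((.575,.448,.085)),f((.345,.399,.085)))
g=np.array([.5536,.0084]);M=R.from_quat(ctrl.get_state()["tcp_rot"]).as_matrix();d=M[:2,0];n=M[:2,1]
for s in(-1,1):
  e=g+.235*d+s*n*.0875;print("edge",e,f((*e,.093)))
print(at("scene",np.array((430,375))/3+[220,110],.085))
E
```

```text
box [489. 161.] [428. 355.] [656. 421.] [694. 215.]
edge [0.41808618 0.21939093] [497. 185.]
edge [0.5890759  0.25663922] [453. 330.]
[0.63617643 0.25836065 0.085     ]
```

Request:
send_rows(steps=[[0.001,-0.002,0.002,0,-1],[0.001,-0.0025,0.004,0,-1],[0.001,-0.0025,0.005,0,-1],[0.001,-0.0025,0.006,0,-1],[0.001,-0.0025,0.006,0,-1]])

```text
time: 7.85
eef_pos: [0.5522, 0.0091, 0.1039]
tcp_rot: [0.627, 0.779, 0.0, 0.0]
contact_force: [-0.5, -1.1, -3.1]
opening: 0.217
finger_force: 107.9
```

Request:
send_rows(steps=[[0,0,0.001,0,-1],[0,0,0.001,0,-1]], squeeze=60)

```text
time: 8.05
eef_pos: [0.5522, 0.0091, 0.1029]
tcp_rot: [0.627, 0.779, 0.0, 0.0]
contact_force: [-0.3, -0.6, -2.2]
opening: 0.212
finger_force: 107.9
```

Request:
send_rows(steps=[[0,0,0.001,0,-1],[0,0,0.001,0,-1]], squeeze=45)

```text
time: 8.25
eef_pos: [0.5522, 0.009, 0.1019]
tcp_rot: [0.627, 0.779, 0.0, 0.0]
contact_force: [0.3, -1.6, -2.1]
opening: 0.214
finger_force: 108.0
```

Request:
send_rows(steps=[[0,0,0,0,-0.8],[0,0,0,0,-0.8],[0,0,0,0,-0.8]], squeeze=40)

```text
time: 8.55
eef_pos: [0.5522, 0.009, 0.1019]
tcp_rot: [0.627, 0.779, 0.0, 0.0]
contact_force: [0.3, -1.3, -3.3]
opening: 0.21
finger_force: 108.0
```

Request:
send_rows(steps=[[0,0,0,0,-1],[0,0,0,0,-1]], squeeze=25)

```text
time: 8.75
eef_pos: [0.5521, 0.0091, 0.1018]
tcp_rot: [0.627, 0.779, 0.0, 0.0]
contact_force: [-0.1, -0.5, -2.5]
opening: 0.208
finger_force: 108.0
```

Request:
send_rows(steps=[[0,0,0,0,-0.64],[0,0,0,0,-0.62]], squeeze=40)

```text
time: 8.95
eef_pos: [0.5521, 0.0091, 0.1018]
tcp_rot: [0.627, 0.779, 0.0, 0.0]
contact_force: [1.2, -0.4, -2.7]
opening: 0.212
finger_force: 108.0
```

Request:
send_rows(steps=[[0,0,0,0,-0.6]])

```text
time: 9.05
eef_pos: [0.5521, 0.0091, 0.1017]
tcp_rot: [0.627, 0.779, 0.0, 0.0]
contact_force: [-0.3, -1.2, -2.5]
opening: 0.212
finger_force: 108.0
```

```bash
python3 - <<'E'
from h import *
print(go((.5472,-.2805,.0385),105))
E
```

```text
([-0.2819, -0.0665, 0.0632], np.float64(-2.7))
```

Request:
send_rows(steps=[[0,0,-0.002,0,-1],[0,0,-0.007,0,-1],[0,0,-0.015,0,-1],[-0.001,0,-0.022,0,-1],[-0.004,-0.001,-0.026,0,-1],[-0.01,-0.002,-0.027,0,-1],[-0.02,-0.004,-0.027,0,-1],[-0.033,-0.007,-0.027,-0.4,-1],[-0.05,-0.011,-0.027,-0.8,-1],[-0.068,-0.015,-0.027,-1.2,-1],[-0.087,-0.02,-0.027,-1.6,-1],[-0.106,-0.025,-0.027,-2,-1]], squeeze=110)

```text
time: 10.25
eef_pos: [0.5499, -0.1014, 0.1283]
tcp_rot: [0.613, 0.79, -0.0, -0.0]
contact_force: [0.6, -0.3, -3.9]
opening: 0.207
finger_force: 107.7
```

```bash
python3 - <<'E'
from h import *
s=ctrl.get_state();print(s["contact_force"].round(2),s["wrist_torque"].round(3),s["eef_pos"].round(4),go((.5472,-.2805,.0385),105))
E
```

```text
[ 0.57 -0.27 -3.9 ] [-0.54  -0.105  0.011] [ 0.5499 -0.1014  0.1283] ([-0.1729, -0.0468, 0.0898], np.float64(-0.7))
```

Request:
send_rows(steps=[[-0.019,-0.005,0,-0.1,-1],[-0.038,-0.01,0,-0.2,-1],[-0.057,-0.015,0,-0.3,-1],[-0.076,-0.02,0,-0.4,-1],[-0.095,-0.026,0,-0.5,-1],[-0.113,-0.031,0,-0.6,-1],[-0.129,-0.035,0,-0.7,-1],[-0.143,-0.039,0,-0.7,-1],[-0.155,-0.042,0,-0.7,-1],[-0.164,-0.044,0,-0.7,-1],[-0.17,-0.046,0.004,-0.7,-1],[-0.173,-0.047,0.012,-0.7,-1]])

```text
time: 11.45
eef_pos: [0.548, -0.2798, 0.1171]
tcp_rot: [0.609, 0.793, 0.0, 0.001]
contact_force: [0.4, -0.5, -3.6]
opening: 0.213
finger_force: 107.8
```

Request:
send_rows(steps=[[0,0,0.01,0,-1],[0,0,0.022,0,-1],[0,0,0.035,0,-1],[0,0,0.048,0,-1],[0,0,0.058,0,-1],[0,0,0.065,0,-1],[0,0,0.069,0,-1],[0,0,0.072,0,-1],[0,0,0.074,0,-1],[0,0,0.0755,0,-1]])

```text
time: 12.45
eef_pos: [0.5478, -0.2793, 0.0417]
tcp_rot: [0.609, 0.793, 0.0, 0.0]
contact_force: [0.2, -0.1, -2.8]
opening: 0.211
finger_force: 107.7
```

Request:
send_rows(steps=[[0,0,0.001,0,-1],[0,0,0.002,0,-1],[0,0,0.003,0,-1]])

```text
time: 12.75
eef_pos: [0.5478, -0.2794, 0.0388]
tcp_rot: [0.609, 0.793, 0.0, 0.0]
contact_force: [1.0, -1.3, -2.5]
opening: 0.211
finger_force: 107.9
```

Request:
send_rows(steps=[[0,0,0,0,-0.57]], squeeze=40)

```text
time: 12.85
eef_pos: [0.5477, -0.2793, 0.0386]
tcp_rot: [0.609, 0.793, 0.0, 0.0]
contact_force: [0.4, -0.7, -2.7]
opening: 0.21
finger_force: 108.0
```

Request:
send_rows(steps=[[0,0,0,0,-1]], squeeze=40)

```text
time: 12.95
eef_pos: [0.5477, -0.2793, 0.0386]
tcp_rot: [0.609, 0.793, 0.0, 0.0]
contact_force: [-0.2, -1.5, -2.0]
opening: 0.209
finger_force: 108.1
```

Request:
send_rows(steps=[[0,0,0,0,-0.53]], squeeze=40)

```text
time: 13.05
eef_pos: [0.5476, -0.2791, 0.0386]
tcp_rot: [0.609, 0.793, 0.0, -0.0]
contact_force: [0.8, 0.6, -0.2]
opening: 0.234
finger_force: 0.0
```

Request:
send_rows(steps=[[0,0,0,0,-1]])

```text
time: 13.15
eef_pos: [0.5477, -0.2791, 0.0388]
tcp_rot: [0.609, 0.793, 0.0, 0.0]
contact_force: [-0.0, 0.3, 0.7]
opening: 0.226
finger_force: 40.4
```

Request:
send_rows(steps=[[0,0,0,0,-0.48]])

```text
time: 13.25
eef_pos: [0.5476, -0.279, 0.0386]
tcp_rot: [0.609, 0.793, 0.0, 0.0]
contact_force: [-0.9, 0.7, -0.0]
opening: 0.256
finger_force: 0.0
```

Request:
send_rows(steps=[[0,0,0,0,-1]])

```text
time: 13.35
eef_pos: [0.5477, -0.279, 0.0387]
tcp_rot: [0.609, 0.793, 0.0, 0.0]
contact_force: [-0.1, 0.1, 1.0]
opening: 0.224
finger_force: 41.4
```

Request:
send_rows(steps=[[0,0,0,0,-1],[0,0,0,0,-1]], squeeze=110)

```text
time: 13.55
eef_pos: [0.5477, -0.2791, 0.0389]
tcp_rot: [0.609, 0.793, 0.0, 0.0]
contact_force: [-1.2, 1.9, 3.0]
opening: 0.209
finger_force: 107.6
```

Request:
send_rows(steps=[[0,0,0,0,-0.55]], squeeze=30)

```text
time: 13.65
eef_pos: [0.5477, -0.2791, 0.0386]
tcp_rot: [0.609, 0.793, 0.0, 0.0]
contact_force: [0.1, 1.8, 4.0]
opening: 0.23
finger_force: 35.0
```

Request:
send_rows(steps=[[0,0,0,0,-0.54]])

```text
time: 13.75
eef_pos: [0.5477, -0.2791, 0.0386]
tcp_rot: [0.609, 0.793, 0.0, 0.0]
contact_force: [0.5, 1.5, 3.5]
opening: 0.231
finger_force: 16.2
```

Request:
send_rows(steps=[[0,0,0,0,-1]])

```text
time: 13.85
eef_pos: [0.5477, -0.2791, 0.0386]
tcp_rot: [0.609, 0.793, 0.0, 0.0]
contact_force: [0.3, 0.6, 3.3]
opening: 0.229
finger_force: 30.3
```

Request:
send_rows(steps=[[0,0,-0.003,0,-1],[0,0,-0.007,0,-1],[0,0,-0.012,0,-1],[0,0,-0.016,0,-1],[0,0,-0.018,0,-1],[0,0,-0.018,0,-1]])

```text
time: 14.45
eef_pos: [0.5475, -0.2792, 0.0566]
tcp_rot: [0.608, 0.794, -0.0, 0.0]
contact_force: [-0.0, -0.2, -2.4]
opening: 0.226
finger_force: 29.4
```

```bash
python3 - <<'E'
from h import *
s=ctrl.get_state();print(s["contact_force"].round(2),s["wrist_torque"].round(3),s["eef_pos"].round(4))
im=save("scene","s4");save("wrist","w4")
a=cv2.resize(im[100:200,200:330],None,fx=5,fy=5,interpolation=cv2.INTER_CUBIC);cv2.imwrite("pics/v4.png",a[:,:,::-1])
E
```

```text
[-0.02 -0.2  -2.42] [-0.166 -0.039  0.033] [ 0.5475 -0.2792  0.0566]
```

View pics/v4.png

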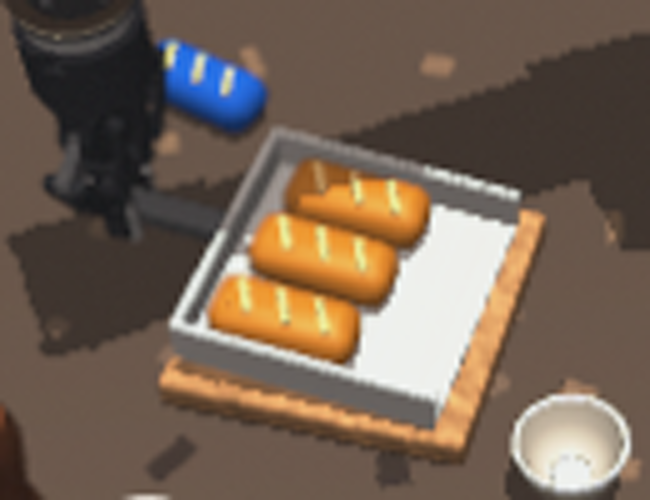

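Request:
send_rows(steps=[[0,0,0,0,-1],[0,0,0,0,-1],[0,0,-0.004,0,-1],[0,0,-0.01,0,-1],[0,0,-0.02,0,-1],[0,0,-0.032,0,-1],[0,0,-0.046,0,-1],[0,0,-0.06,0,-1],[0,0,-0.074,0,-1],[0,0,-0.086,0,-1],[0,0,-0.094,0,-1],[0,0,-0.098,0,-1]], squeeze=110)

```text
time: 15.75
eef_pos: [0.5478, -0.2793, 0.1556]
tcp_rot: [0.609, 0.793, 0.0, 0.001]
contact_force: [0.1, 0.6, -4.8]
opening: 0.206
finger_force: 107.6
```

```bash
python3 - <<'E'
from h import *
s=ctrl.get_state();print(s["contact_force"].round(2),s["wrist_torque"].round(3),s["eef_pos"].round(4),go((.552,.009,.1535),102.3))
E
```

```text
[ 0.09  0.59 -4.78] [-0.599 -0.129  0.024] [ 0.5478 -0.2793  0.1556] ([0.2774, 0.0787, 0.0018], np.float64(2.7))
```

Request:
send_rows(steps=[[0.003,0.001,0,0,-1],[0.009,0.003,0,0.2,-1],[0.018,0.005,0,0.4,-1],[0.031,0.009,0,0.6,-1],[0.047,0.013,0,0.8,-1],[0.065,0.019,0,1,-1],[0.084,0.024,0,1.2,-1],[0.103,0.029,0,1.4,-1],[0.122,0.035,0,1.6,-1],[0.141,0.04,0,1.8,-1],[0.16,0.045,0,2,-1],[0.179,0.051,0,2.2,-1]])

```text
time: 16.95
eef_pos: [0.5496, -0.0908, 0.154]
tcp_rot: [0.623, 0.782, -0.0, -0.001]
contact_force: [0.7, -0.4, -4.0]
opening: 0.206
finger_force: 107.6
```

Request:
send_rows(steps=[[0.018,0.005,0,0.1,-1],[0.035,0.01,0,0.2,-1],[0.051,0.015,0,0.3,-1],[0.065,0.019,0,0.4,-1],[0.077,0.022,0,0.5,-1],[0.086,0.024,0,0.5,-1],[0.093,0.025,0,0.5,-1],[0.097,0.025,0.003,0.5,-1],[0.099,0.025,0.01,0.5,-1],[0.099,0.025,0.018,0.5,-1],[0.099,0.025,0.025,0.5,-1],[0.099,0.025,0.027,0.5,-1]])

```text
time: 18.15
eef_pos: [0.5518, 0.0088, 0.1254]
tcp_rot: [0.627, 0.779, -0.001, -0.001]
contact_force: [-0.0, -0.1, -4.3]
opening: 0.212
finger_force: 107.5
```

```bash
python3 - <<'E'
from h import *
s=ctrl.get_state();print(s["contact_force"].round(2),s["wrist_torque"].round(3),s["eef_pos"].round(4),go((.552,.009,.122),102.3))
E
```

```text
[-0.01 -0.05 -4.34] [-0.479 -0.112 -0.024] [0.5518 0.0088 0.1254] ([0.0001, 0.0003, 0.0034], np.float64(-0.0))
```

Request:
send_rows(steps=[[0,0,0.001,0,-1],[0,0,0.002,0,-1],[0,0,0.003,0,-1],[0,0,0.004,0,-1]])

```text
time: 18.55
eef_pos: [0.553, 0.009, 0.1235]
tcp_rot: [0.627, 0.779, 0.0, 0.0]
contact_force: [1.1, -0.2, -4.0]
opening: 0.211
finger_force: 107.6
```

Request:
send_rows(steps=[[0,0,0.001,0,-1],[0,0,0.0015,0,-1]])

```text
time: 18.75
eef_pos: [0.5528, 0.0092, 0.1218]
tcp_rot: [0.627, 0.779, 0.0, 0.0]
contact_force: [0.3, -0.2, -3.9]
opening: 0.21
finger_force: 107.6
```

Request:
send_rows(steps=[[0,0,0.001,0,-1],[0,0,0.002,0,-1]])

```text
time: 18.95
eef_pos: [0.5529, 0.0091, 0.1199]
tcp_rot: [0.627, 0.779, 0.0, 0.0]
contact_force: [-0.4, -0.7, -3.2]
opening: 0.21
finger_force: 107.8
```

Request:
send_rows(steps=[[0,0,0.001,0,-1],[0,0,0.002,0,-1]])

```text
time: 19.15
eef_pos: [0.553, 0.0091, 0.118]
tcp_rot: [0.627, 0.779, 0.0, 0.0]
contact_force: [1.7, -1.4, -2.0]
opening: 0.213
finger_force: 107.9
```

Request:
send_rows(steps=[[0,0,0,0,-0.55],[0,0,0,0,-0.55],[0.0005,0,-0.003,0,-1],[0.002,0,-0.008,0,-1],[0.0035,0,-0.014,0,-1],[0.005,0,-0.02,0,-1],[0.0067,0,-0.026,0,-1],[0.0085,0,-0.032,0,-1],[0.0105,0,-0.037,0,-1],[0.0116,0,-0.04,0,-1],[0.0116,0,-0.04,0,-1]], squeeze=30)

```text
time: 20.25
eef_pos: [0.5505, 0.0205, 0.1583]
tcp_rot: [0.627, 0.779, 0.0, 0.0]
contact_force: [-0.2, -0.9, -3.0]
opening: 0.228
finger_force: 34.1
```

```bash
python3 - <<'E'
from h import *
s=ctrl.get_state();print(s["contact_force"].round(2),s["wrist_torque"].round(3),s["eef_pos"].round(4))
im=save("scene","s5")
a=cv2.resize(im[110:260,220:470],None,fx=3,fy=3,interpolation=cv2.INTER_CUBIC);cv2.imwrite("pics/v5.png",a[:,:,::-1])
E
```

```text
[-0.23 -0.85 -3.01] [-0.313 -0.026  0.007] [0.5505 0.0205 0.1583]
```

View pics/v5.png

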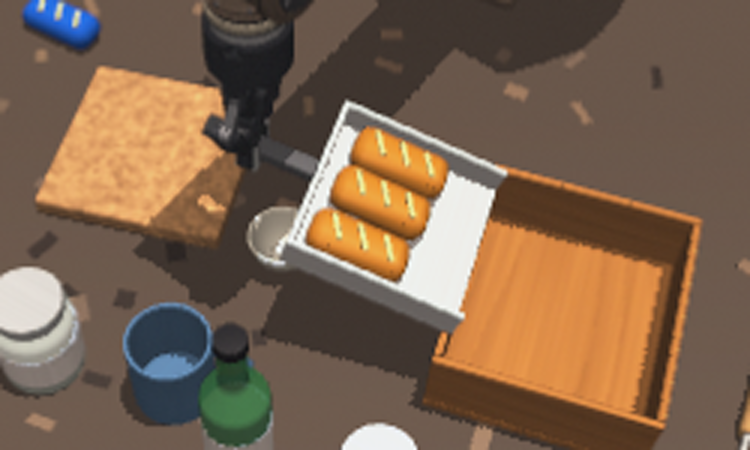

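Request:
send_rows(steps=[[0.0015,0,-0.004,0,-1],[0.003,0,-0.0075,0,-1],[0.0047,0,-0.011,0,-1],[0.0073,0,-0.0165,0,-1],[0.01,0,-0.0217,0,-1],[0.0138,0,-0.0287,0,-1],[0.0179,0,-0.0356,0,-1],[0.0244,0,-0.0456,0,-1],[0.0314,0,-0.0553,0,-1],[0.0365,0,-0.0618,0,-1],[0.0416,0,-0.0676,0,-1],[0.0416,0,-0.0676,0,-1]])

```text
time: 21.5
eef_pos: [0.5417, 0.0618, 0.2266]
tcp_rot: [0.627, 0.779, 0.001, 0.001]
contact_force: [0.2, 0.1, -2.5]
opening: 0.225
finger_force: 34.7
```

```bash
cat >> h.py <<'E'
def seg(im,z0=None):
    # blobs of roll colour (saturated orange) : yellow cuts inside help tell rolls from box
    h=cv2.cvtColor(im,cv2.COLOR_RGB2HSV);return h
E
python3 - <<'E'
from h import *
s=ctrl.get_state();print(s["contact_force"].round(2),s["wrist_torque"].round(3),s["eef_pos"].round(4))
im=cv2.cvtColor(cv2.imread("pics/s5.png"),cv2.COLOR_BGR2RGB);h=seg(im)
for n,p in(("roll",(345,158)),("roll",(350,165)),("roll",(330,175)),("slash",(340,159)),("box",(410,210)),("boxwall",(420,175)),("boxsh",(390,180))):print(n,im[p[1],p[0]],h[p[1],p[0]])
im=save("scene","s6")
def slashes(im):
    h=cv2.cvtColor(im,cv2.COLOR_RGB2HSV);m=cv2.inRange(h,(20,60,190),(32,200,255))[100:300,200:480]
    n,_,st,c=cv2.connectedComponentsWithStats(m);return [(*(c[i]+[200,100]).round().astype(int).tolist(),int(st[i,4])) for i in range(1,n) if st[i,4]>4]
print(slashes(cv2.cvtColor(cv2.imread("pics/s5.png"),cv2.COLOR_BGR2RGB)));print(slashes(im))
E
```

```text
[ 0.23  0.08 -2.51] [-0.171 -0.016 -0.03 ] [0.5417 0.0618 0.2266]
roll [239 162  59] [ 17 192 239]
roll [228 143  56] [ 15 192 228]
roll [137  91  58] [ 13 147 137]
slash [227 140  49] [ 15 200 227]
box [223 142  70] [ 14 175 223]
boxwall [200 124  63] [ 13 175 200]
boxsh [81 53 32] [ 13 154  81]
[(346, 157, 16), (355, 161, 16), (363, 164, 16), (340, 170, 18), (348, 174, 18), (356, 178, 15), (332, 185, 19), (341, 188, 18), (349, 192, 20)]
[(373, 164, 13), (379, 169, 11), (385, 174, 11), (367, 177, 13), (374, 182, 12), (380, 187, 11), (360, 192, 15), (367, 197, 15), (374, 202, 14)]
```

Request:
send_rows(steps=[[0.0035,0,-0.0038,0,-1],[0.007,0,-0.0074,0,-1],[0.0104,0,-0.011,0,-1],[0.0138,0,-0.0143,0,-1],[0.0175,0,-0.0177,0,-1],[0.0213,0,-0.021,0,-1],[0.0251,0,-0.0243,0,-1],[0.0289,0,-0.0274,0,-1],[0.0289,0,-0.0274,0,-1]])

```text
time: 22.45
eef_pos: [0.5354, 0.0898, 0.2534]
tcp_rot: [0.627, 0.779, 0.0, 0.0]
contact_force: [0.5, 0.2, -2.5]
opening: 0.226
finger_force: 34.8
```

```bash
cat >> h.py <<'E'
def slashes(im):
    h=cv2.cvtColor(im,cv2.COLOR_RGB2HSV);m=cv2.inRange(h,(20,60,190),(32,200,255))[100:300,200:480]
    n,_,st,c=cv2.connectedComponentsWithStats(m);return [(*(c[i]+[200,100]).round().astype(int).tolist(),int(st[i,4])) for i in range(1,n) if st[i,4]>4]
def onpan(t,x,z=.036,y=0.):
    t=np.radians(t);u=np.array([np.cos(t),-np.sin(t)]);n=np.array([np.sin(t),np.cos(t)])
    q=(.008-.085+x)*u+z*n; b=np.radians(102.3);db=np.array([np.cos(b),np.sin(b)])
    return np.r_[np.array([.5027,.229])+db*q[0]+y*np.array([-db[1],db[0]]),.085+q[1]]
E
python3 - <<'E'
from h import *
s=ctrl.get_state();print(s["contact_force"].round(2),s["wrist_torque"].round(3),s["eef_pos"].round(4))
for t in(15,35,45):print(t,[proj("scene",onpan(t,x)).round() for x in(-15,0,30)])
print(slashes(save("scene","s7")))
E
```

```text
[ 0.47  0.24 -2.48] [-0.168 -0.074  0.024] [0.5354 0.0898 0.2534]
15 [array([9220871., 4137375.]), array([355., 177.]), array([-18180.,  -7889.])]
35 [array([757., 510.]), array([364., 175.]), array([861., 574.])]
45 [array([794., 625.]), array([369., 175.]), array([749., 573.])]
[(415, 231, 17)]
```

```bash
cat >> h.py <<'E'
def panorange(im,t,x0=-.08,x1=.08,cam="scene"):
    pts=np.array([proj(cam,onpan(t,x,.004,y)) for x,y in((x0,-.08),(x1,-.08),(x1,.08),(x0,.08))])
    m=np.zeros(im.shape[:2],np.uint8);cv2.fillPoly(m,[pts.round().astype(int)],255)
    h=cv2.cvtColor(im,cv2.COLOR_RGB2HSV);o=cv2.inRange(h,(8,110,60),(32,255,255))
    return pts.round().astype(int).tolist(),cv2.countNonZero(m),cv2.countNonZero(m&o)
E
python3 - <<'E'
from h import *
ld=lambda f:cv2.cvtColor(cv2.imread(f"pics/{f}.png"),cv2.COLOR_BGR2RGB)
print(panorange(ld("s5"),15),panorange(ld("s6"),35))
im=ld("s7")
for r in((-.08,-.03),(-.03,.02),(.02,.05),(.05,.08)):print(r,panorange(im,45,*r))
t=save("top","t7");s=ctrl.get_state()
for r in((-.08,-.03),(-.03,.02),(.02,.05),(.05,.08)):print("top",r,panorange(t,45,*r,cam="top"))
# box interior darkness/slashes in top
h=cv2.cvtColor(t,cv2.COLOR_RGB2HSV);m=cv2.inRange(h,(20,60,190),(32,200,255))[170:285,205:345]
n,_,st,c=cv2.connectedComponentsWithStats(m);print([(*(c[i]+[205,170]).round().tolist(),int(st[i,4])) for i in range(1,n) if st[i,4]>2])
E
```

```text
([[316, 194], [370, 217], [384, 173], [334, 151]], 2717, 1288) ([[325, 185], [370, 218], [384, 174], [343, 142]], 2477, 1032)
(-0.08, -0.03) ([[332, 182], [345, 194], [361, 150], [350, 138]], 790, 0)
(-0.03, 0.02) ([[345, 194], [357, 205], [372, 161], [361, 150]], 732, 0)
(0.02, 0.05) ([[357, 205], [364, 212], [378, 168], [372, 161]], 439, 0)
(0.05, 0.08) ([[364, 212], [370, 218], [384, 174], [378, 168]], 399, 19)
top (-0.08, -0.03) ([[317, 181], [306, 186], [319, 240], [331, 236]], 755, 0)
top (-0.03, 0.02) ([[306, 186], [295, 191], [308, 243], [319, 240]], 706, 0)
top (0.02, 0.05) ([[295, 191], [289, 193], [301, 245], [308, 243]], 416, 0)
top (0.05, 0.08) ([[289, 193], [283, 196], [295, 247], [301, 245]], 396, 0)
[(245.0, 221.0, 96)]
```

Request:
send_rows(steps=[[0,0,0,0,-1],[0,0,0,0,-1],[-0.002,0,-0.003,0,-1],[-0.006,0,-0.009,0,-1],[-0.012,0,-0.017,0,-1],[-0.02,0,-0.026,0,-1],[-0.029,0,-0.035,0,-1],[-0.04,0,-0.042,0,-1],[-0.053,0,-0.046,0,-1],[-0.066,0,-0.048,0,-1],[-0.078,0,-0.048,0,-1],[-0.088,0,-0.048,0,-1]], squeeze=110)

```text
time: 23.75
eef_pos: [0.5541, 0.002, 0.3002]
tcp_rot: [0.627, 0.779, -0.0, -0.0]
contact_force: [-0.1, 0.5, -3.0]
opening: 0.206
finger_force: 107.6
```

```bash
python3 - <<'E'
from h import *
s=ctrl.get_state();print(s["contact_force"].round(2),s["wrist_torque"].round(3),s["eef_pos"].round(4),go((.5233,-.2017,.2256),105))
im=save("scene","s8");t=save("top","t8");print(slashes(im))
ld=lambda f:cv2.cvtColor(cv2.imread(f"pics/{f}.png"),cv2.COLOR_BGR2RGB)
for cam,a,b in(("scene",im,ld("s5")),("top",t,ld("top0"))):
    q=np.array([proj(cam,(*p,.02)) for p in((.375,.21),(.605,.26),(.57,.436),(.355,.39))]).round().astype(int)
    m=np.zeros(a.shape[:2],np.uint8);cv2.fillPoly(m,[q],255)
    H=cv2.cvtColor(a,cv2.COLOR_RGB2HSV).astype(int);H0=cv2.cvtColor(b,cv2.COLOR_RGB2HSV).astype(int)
    D=((abs(H-H0)[:,:,1]>15)|(abs(H-H0)[:,:,0]>2)).astype(np.uint8)*255&m
    D=cv2.morphologyEx(D,cv2.MORPH_OPEN,np.ones((2,2),np.uint8))
    n,_,st,c=cv2.connectedComponentsWithStats(D);print(cam,q.tolist(),[(c[i].round().tolist(),st[i].tolist()) for i in range(1,n) if st[i,4]>20])
x,y,w,h=cv2.boundingRect(q)
G=cv2.cvtColor(t,cv2.COLOR_RGB2HSV)[y:y+h:3,x:x+w:3,1]
print("\n".join("".join("#" if v>188 else "+" if v>180 else "." for v in r) for r in G))
E
```

```text
[-0.08  0.49 -3.02] [-0.193 -0.031 -0.015] [0.5541 0.002  0.3002] ([-0.1925, -0.0733, 0.0746], np.float64(-2.7))
[(415, 231, 16)]
scene [[385, 175], [367, 238], [429, 257], [441, 195]] [([409.0, 197.0], [402, 184, 14, 28, 251]), ([421.0, 234.0], [405, 225, 31, 20, 383])]
top [[299, 262], [283, 191], [229, 204], [243, 270]] [([245.0, 220.0], [233, 213, 27, 17, 246]), ([263.0, 228.0], [259, 222, 10, 13, 78]), ([267.0, 242.0], [263, 236, 9, 14, 81])]
........................
........................
........................
........................
........................
........................
........................
........++..............
...+#+++.+..............
.#++....................
.+.........#+...........
......++..#++...........
..##+.....#+............
...........+............
...........+............
............#+..........
...........#+#..........
...........+#.+.........
............#.#.........
............+#..........
........................
........................
........................
........................
........................
........................
........................
```

Request:
send_rows(steps=[[-0.004,-0.0015,0,0,-1],[-0.012,-0.0045,0,-0.2,-1],[-0.024,-0.009,0,-0.4,-1],[-0.041,-0.0156,0,-0.7,-1],[-0.062,-0.0236,0,-1,-1],[-0.085,-0.0324,0,-1.3,-1],[-0.108,-0.0411,0,-1.6,-1],[-0.131,-0.05,0,-1.9,-1],[-0.152,-0.058,0,-2.2,-1],[-0.17,-0.065,0.003,-2.5,-1],[-0.184,-0.07,0.012,-2.7,-1],[-0.1925,-0.0733,0.026,-2.7,-1]])

```text
time: 25.05
eef_pos: [0.5236, -0.202, 0.2749]
tcp_rot: [0.609, 0.793, 0.0, 0.001]
contact_force: [0.4, -0.6, -2.9]
opening: 0.211
finger_force: 107.8
```

Request:
send_rows(steps=[[0,0,0.014,0,-1],[0,0,0.027,0,-1],[0,0,0.038,0,-1],[0,0,0.045,0,-1],[0,0,0.0486,0,-1],[0,0,0.0486,0,-1]])

```text
time: 25.65
eef_pos: [0.5235, -0.1999, 0.2257]
tcp_rot: [0.608, 0.794, -0.0, -0.0]
contact_force: [-0.1, -0.1, -3.3]
opening: 0.209
finger_force: 107.7
```

```bash
python3 - <<'E'
from h import *
s=ctrl.get_state();print(s["contact_force"].round(2),s["wrist_torque"].round(3),s["eef_pos"].round(4),go((.5233,-.2017,.1956),105))
im=save("scene","s9");t=save("top","t9")
# white-pan open edge corner: lip/floor blob
for cam,a in(("scene",im),("top",t)):
    h=cv2.cvtColor(a,cv2.COLOR_RGB2HSV);m=cv2.inRange(h,(0,0,120),(179,45,255))
    c=[proj(cam,(.50,-.14,.1)).round().astype(int)][0];k=np.zeros_like(m);cv2.circle(k,tuple(int(v) for v in c),75 if cam=="scene" else 55,255,-1);m&=k
    n,l,st,ce=cv2.connectedComponentsWithStats(m);i=1+st[1:,4].argmax()
    p=cv2.convexHull(cv2.findContours((l==i).astype(np.uint8),0,2)[0][0]);p=cv2.approxPolyDP(p,2,True)[:,0];print(cam,st[i].tolist(),p.tolist())
    g=s["eef_pos"][:2];b=np.radians(105);d=np.array([np.cos(b),np.sin(b)]);w=np.array([d[1],-d[0]])
    for T in(40,45,50):
        tt=np.radians(T);X=.235*np.cos(tt)-.026*np.sin(tt);Z=s["eef_pos"][2]+.011-.235*np.sin(tt)-.026*np.cos(tt)
        print(T,[proj(cam,(*(g+X*d+y*w),Z)).round().tolist() for y in(-.0875,.0875)])
E
```

```text
[-0.05 -0.11 -3.26] [-0.224 -0.076 -0.017] [ 0.5235 -0.1999  0.2257] ([-0.0017, -0.0006, 0.0301], np.float64(0.1))
scene [247, 97, 70, 75, 2366] [[271, 97], [316, 128], [300, 171], [247, 141]]
40 [[307.0, 136.0], [290.0, 178.0]]
45 [[303.0, 138.0], [286.0, 179.0]]
50 [[298.0, 140.0], [281.0, 181.0]]
top [363, 182, 68, 75, 3141] [[416, 182], [430, 231], [423, 243], [380, 256], [363, 200]]
40 [[387.0, 253.0], [370.0, 199.0]]
45 [[391.0, 252.0], [375.0, 198.0]]
50 [[396.0, 250.0], [379.0, 197.0]]
```

Request:
send_rows(steps=[[-0.005,0,0.005,0,-1],[-0.012,0,0.013,0,-1],[-0.02,0,0.024,0,-1],[-0.028,0,0.035,0,-1],[-0.036,0,0.045,0,-1],[-0.041,0,0.052,0,-1],[-0.042,0,0.056,0,-1],[-0.042,0,0.058,0,-1],[-0.042,0,0.058,0,-1]])

```text
time: 26.65
eef_pos: [0.5343, -0.2407, 0.1679]
tcp_rot: [0.609, 0.793, 0.0, -0.0]
contact_force: [-0.1, -0.0, -3.0]
opening: 0.211
finger_force: 107.7
```

```bash
cat > e.py <<'E'
from h import *
from scipy.optimize import least_squares
s=ctrl.get_state();print(s["contact_force"].round(2),s["eef_pos"].round(4))
import sys;N=sys.argv[1];O={}
for cam in("scene","top"):
    a=save(cam,cam[0]+N)
    h=cv2.cvtColor(a,cv2.COLOR_RGB2HSV);m=cv2.inRange(h,(0,0,120),(179,45,255))
    c=proj(cam,(.50,-.14,.06)).round().astype(int);k=np.zeros_like(m);cv2.circle(k,tuple(int(v) for v in c),75 if cam=="scene" else 55,255,-1);m&=k
    n,l,st,ce=cv2.connectedComponentsWithStats(m);i=1+st[1:,4].argmax()
    p=cv2.convexHull(cv2.findContours((l==i).astype(np.uint8),0,2)[0][0]);p=cv2.approxPolyDP(p,2,True)[:,0];O[cam]=p;print(cam,p.tolist())
g=s["eef_pos"][:2];b=np.radians(105);d=np.array([np.cos(b),np.sin(b)]);w=np.array([d[1],-d[0]])
for T in(20,25,30,35):
    tt=np.radians(T);X=.235*np.cos(tt)-.026*np.sin(tt);Z=s["eef_pos"][2]+.011-.235*np.sin(tt)-.026*np.cos(tt)
    print(T,(g+X*d).round(3),round(Z,4),[[proj(c,(*(g+X*d+y*w),Z)).round(1).tolist() for y in(-.0875,.0875)] for c in("scene","top")])
E
python3 e.py 10
```

```text
[-0.07 -0.05 -3.  ] [ 0.5343 -0.2407  0.1679]
scene [[260, 109], [304, 139], [286, 180], [236, 152]]
top [[426, 181], [440, 226], [432, 240], [391, 251], [375, 199]]
20 [ 0.479 -0.036] 0.0741 [[[309.3, 134.7], [292.3, 176.5]], [[385.5, 253.7], [368.6, 199.3]]]
25 [ 0.482 -0.046] 0.0561 [[[306.5, 138.0], [289.4, 179.5]], [[387.9, 252.8], [371.1, 199.2]]]
30 [ 0.485 -0.057] 0.0389 [[[303.2, 140.8], [286.2, 182.0]], [[390.6, 251.8], [374.1, 199.0]]]
35 [ 0.488 -0.069] 0.0229 [[[299.6, 143.3], [282.5, 184.2]], [[393.8, 250.7], [377.4, 198.5]]]
```

Request:
send_rows(steps=[[0,0,0.004,0,-1],[0,0,0.008,0,-1],[0,0,0.011,0,-1],[0,0,0.013,0,-1],[0,0,0.014,0,-1],[0,0,0.014,0,-1]])

```text
time: 27.35
eef_pos: [0.5365, -0.2432, 0.1585]
tcp_rot: [0.609, 0.793, -0.0, 0.004]
contact_force: [-0.1, -4.7, 8.5]
opening: 0.208
finger_force: 108.1
```

Request:
send_rows(steps=[[0,0,0.001,0,-1],[0,0,0.002,0,-1]])

```text
time: 27.55
eef_pos: [0.5364, -0.2431, 0.156]
tcp_rot: [0.609, 0.793, 0.0, 0.004]
contact_force: [0.5, -4.4, 6.2]
opening: 0.215
finger_force: 107.4
```

Request:
send_rows(steps=[[0,0,0,0,-0.545],[0,0,0,0,-0.545],[-0.004,0,0.006,0,-0.545],[-0.009,0,0.014,0,-0.545],[-0.0135,0,0.022,0,-0.545],[-0.0175,0,0.029,0,-0.545],[-0.0214,0,0.0365,0,-0.545],[-0.0245,0,0.043,0,-0.545],[-0.0275,0,0.05,0,-0.545],[-0.0275,0,0.05,0,-0.545]], squeeze=25)

```text
time: 28.55
eef_pos: [0.5407, -0.2671, 0.1003]
tcp_rot: [0.609, 0.793, 0.0, -0.002]
contact_force: [1.0, 0.5, -0.5]
opening: 0.226
finger_force: 24.1
```

```bash
sed -i 's/(20,25,30,35)/(0,5,10,15,20)/' e.py; python3 e.py 11
```

```text
[ 0.98  0.54 -0.52] [ 0.5407 -0.2671  0.1003]
scene [[256, 119], [305, 138], [288, 180], [236, 159]]
top [[425, 183], [440, 231], [434, 239], [390, 252], [374, 199]]
0 [ 0.48 -0.04] 0.0853 [[[308.1, 131.9], [290.8, 173.7]], [[387.3, 253.5], [370.2, 198.7]]]
5 [ 0.481 -0.043] 0.0649 [[[307.3, 136.1], [290.2, 177.7]], [[387.5, 253.2], [370.6, 199.3]]]
10 [ 0.482 -0.048] 0.0449 [[[305.9, 140.0], [289.0, 181.3]], [[388.1, 252.8], [371.6, 199.7]]]
15 [ 0.484 -0.054] 0.0254 [[[304.1, 143.6], [287.3, 184.7]], [[389.3, 252.3], [373.0, 199.9]]]
20 [ 0.486 -0.062] 0.0065 [[[301.9, 146.9], [285.1, 187.6]], [[391.0, 251.6], [374.9, 200.0]]]
```

Request:
send_rows(steps=[[-0.003,0,0.008,0,-0.545],[-0.006,0,0.016,0,-0.545],[-0.0085,0,0.024,0,-0.545],[-0.011,0,0.034,0,-0.545],[-0.0131,0,0.0434,0,-0.545],[-0.0145,0,0.051,0,-0.545],[-0.0155,0,0.057,0,-0.545],[-0.016,0,0.061,0,-0.545],[-0.0163,0,0.063,0,-0.545],[-0.0163,0,0.064,0,-0.545],[-0.0163,0,0.064,0,-0.545]])

```text
time: 29.75
eef_pos: [0.5458, -0.2834, 0.0393]
tcp_rot: [0.608, 0.794, -0.0, -0.0]
contact_force: [-3.0, 0.6, 4.8]
opening: 0.227
finger_force: 24.5
```

```bash
sed -i 's/(0,5,10,15,20)/(0,3)/' e.py; python3 e.py 12; python3 - <<'E'
from h import *
# board visible margins in top: compare hull of white pan with initial image
a=cv2.cvtColor(cv2.imread("pics/top0.png"),cv2.COLOR_BGR2RGB);b=cv2.cvtColor(cv2.imread("pics/t12.png"),cv2.COLOR_BGR2RGB)
for im in(a,b):
    h=cv2.cvtColor(im,cv2.COLOR_RGB2HSV);m=cv2.inRange(h,(0,0,120),(179,45,255));k=np.zeros_like(m);k[175:265,360:445]=255;m&=k
    n,l,st,c=cv2.connectedComponentsWithStats(m);i=1+st[1:,4].argmax();q=cv2.findContours((l==i).astype(np.uint8),0,2)[0][0];r=cv2.minAreaRect(q);print(np.round(r[0],1),np.round(r[1],1),round(r[2],1),cv2.approxPolyDP(cv2.convexHull(q),2,True)[:,0].tolist())
E
```

```text
[-3.02  0.65  4.79] [ 0.5458 -0.2834  0.0393]
scene [[254, 127], [302, 137], [302, 145], [287, 181], [233, 167]]
top [[427, 183], [440, 222], [438, 234], [433, 239], [392, 251], [376, 199]]
0 [ 0.485 -0.056] 0.0243 [[[303.4, 143.9], [286.5, 184.9]], [[389.9, 251.8], [373.6, 199.6]]]
3 [ 0.485 -0.058] 0.012 [[[303.0, 146.3], [286.3, 187.1]], [[389.9, 251.7], [373.7, 199.9]]]
[412.9 215.4] [56.2 66.2] 72.9 [[425, 183], [444, 204], [442, 235], [391, 251], [374, 199]]
[409.4 217.2] [56.5 55.6] 72.4 [[427, 183], [440, 222], [438, 234], [433, 239], [392, 251], [376, 199]]
```

Request:
send_rows(steps=[[0.001,0.0005,-0.001,0,-0.545],[0.002,0.001,-0.0015,0,-0.545],[0.003,0.0015,-0.0015,0,-0.545],[0.003,0.0015,-0.0015,0,-0.545],[0.003,0.0015,-0.001,0,-0.5],[0.003,0.0015,-0.001,0,-0.2],[0.003,0.0015,-0.001,0,0],[0.003,0.0015,-0.001,0,0],[0.003,0.0015,-0.001,0,0],[0.003,0.0015,-0.02,0,0],[0.003,0.0015,-0.05,0,0],[0.003,0.0015,-0.09,0,0]])

```text
time: 31.05
eef_pos: [0.5449, -0.2789, 0.1266]
tcp_rot: [0.609, 0.793, 0.0, -0.003]
contact_force: [1.3, -0.2, -0.3]
opening: 0.497
finger_force: 0.0
```

Request:
send_rows(steps=[[-0.03,0,-0.03,0,0],[-0.06,0,-0.06,0,0],[-0.09,0,-0.08,0,0],[-0.12,0,-0.1,0,0],[-0.12,0,-0.1,0,0]])

```text
time: 31.55
eef_pos: [0.5788, -0.4003, 0.2325]
tcp_rot: [0.61, 0.793, -0.001, 0.004]
contact_force: [0.5, -0.0, 0.2]
opening: 0.502
finger_force: 0.0
```

```bash
python3 - <<'E'
from h import *
print(ctrl.get_state()["eef_pos"].round(3))
save("top","t13");save("scene","s13")
a,b=[cv2.cvtColor(cv2.imread(f"pics/{f}.png"),cv2.COLOR_BGR2RGB) for f in("top0","t13")]
for im in(a,b):
    h=cv2.cvtColor(im,cv2.COLOR_RGB2HSV);m=cv2.inRange(h,(0,0,100),(179,45,255));k=np.zeros_like(m);k[175:265,360:445]=255;m&=k
    n,l,st,c=cv2.connectedComponentsWithStats(m);i=1+st[1:,4].argmax();q=cv2.findContours((l==i).astype(np.uint8),0,2)[0][0];print(cv2.approxPolyDP(cv2.convexHull(q),2,True)[:,0].tolist())
    o=cv2.inRange(h,(8,90,90),(20,255,255));k[:]=0;k[175:265,360:450]=255;ys,xs=np.where(o&k);print("board",xs.min(),xs.max(),ys.min(),ys.max())
    B=cv2.inRange(h,(8,120,120),(20,255,255));B[:, :205]=0;B[:,310:]=0;B[:170]=0;B[285:]=0;n,l,st,c=cv2.connectedComponentsWithStats(B);i=1+st[1:,4].argmax();print("box",cv2.minAreaRect(cv2.findContours((l==i).astype(np.uint8),0,2)[0][0]))
D=(np.abs(a.astype(int)-b).sum(2)>90).astype(np.uint8)*255;D=cv2.morphologyEx(D,cv2.MORPH_OPEN,np.ones((3,3),np.uint8))
n,l,st,c=cv2.connectedComponentsWithStats(D);print([(c[i].round().tolist(),st[i].tolist()) for i in range(1,n) if st[i,4]>25])
E
```

```text
[ 0.579 -0.4    0.233]
[[425, 183], [444, 203], [442, 235], [391, 251], [374, 199]]
board 368 445 180 257
box ((258.75262451171875, 228.7230682373047), (78.81818389892578, 69.01721954345703), 77.15229034423828)
[[425, 183], [444, 203], [442, 235], [391, 251], [375, 199]]
board 368 445 180 257
box ((258.7021179199219, 228.6966552734375), (78.71285247802734, 69.13139343261719), 77.125)
[([482.0, 231.0], [409, 138, 139, 207, 3127]), ([553.0, 142.0], [547, 138, 13, 10, 84]), ([567.0, 168.0], [545, 150, 38, 48, 659]), ([589.0, 168.0], [586, 163, 7, 11, 47]), ([550.0, 184.0], [544, 179, 11, 12, 79]), ([485.0, 204.0], [474, 189, 25, 31, 376]), ([410.0, 199.0], [395, 190, 31, 19, 392]), ([470.0, 194.0], [467, 190, 7, 9, 28]), ([550.0, 205.0], [546, 197, 9, 19, 108]), ([464.0, 208.0], [461, 205, 7, 8, 45]), ([413.0, 215.0], [399, 207, 30, 18, 388]), ([259.0, 217.0], [257, 213, 5, 9, 31]), ([233.0, 223.0], [231, 219, 5, 9, 32]), ([550.0, 221.0], [548, 219, 5, 6, 26]), ([272.0, 234.0], [264, 221, 16, 29, 249]), ([477.0, 225.0], [474, 221, 8, 10, 41]), ([417.0, 231.0], [402, 222, 31, 20, 416]), 
[... 178 characters left out ...]
269.0], [375, 265, 6, 8, 35]), ([376.0, 281.0], [373, 279, 6, 6, 29]), ([351.0, 317.0], [318, 280, 64, 66, 1942]), ([401.0, 302.0], [377, 281, 50, 44, 1023]), ([430.0, 285.0], [426, 283, 9, 6, 39]), ([151.0, 342.0], [86, 289, 136, 111, 2833]), ([78.0, 337.0], [58, 304, 50, 56, 1013]), ([87.0, 317.0], [82, 310, 10, 15, 67]), ([395.0, 325.0], [383, 314, 24, 22, 110]), ([365.0, 342.0], [361, 339, 9, 6, 42]), ([372.0, 349.0], [358, 341, 26, 20, 184]), ([381.0, 377.0], [340, 346, 90, 54, 1667]), ([100.0, 367.0], [95, 364, 10, 7, 44]), ([465.0, 385.0], [462, 383, 6, 6, 32]), ([318.0, 394.0], [309, 386, 22, 14, 189]), ([333.0, 391.0], [326, 386, 15, 14, 95]), ([446.0, 394.0], [443, 390, 6, 8, 43])]
```

The pan is back at its starting outline and flat on the board. The box hasn't moved, the bystanders show no change, and the rolls are in the box. Handing in.

```bash
python3 -c "
from plant import ctrl
print(ctrl.sign_off())"
```

```text
the job is handed in; nothing more can be done
None
```

The job is handed in at about 32 s: all three rolls appear to be in the bread box, and the empty pan is flat and centred on the cork board. I checked the end state only from image measurements, because the picture limit was used up. Once the rolls had gone, the pan's edge probably came up to 3 cm off the rim.

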